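# Uncap the sensor canisters and lock them into the payload carrier

### The job

Get the rocket's sensor canisters ready for flight: slide the carrier's lock bar fully open, take the loose black cap off every canister that has one and set it open end down in a pocket of the teal cap tray, one cap to a pocket, and slide every canister upright and fully home into a slot of the carrier so that its flange sits under the slotted plate. When all are in, slide the lock bar fully back to locked, and leave the other things on the bench where they are.

Things in the scene. Friction and masses are not known exactly. Their poses are not given: they have to be found in the camera images.
- can1_mid (a point): Sensor canister 1: white cylinder standing on its flange. Heavy steel flange 60 mm across, 6 mm thick; barrel 44 mm across up to 95 mm; steel neck 30 mm across up to 117 mm. About 0.25 kg. This point lies on its axis, 58.5 mm above its underside; z is its axis, upwards.
- can2_mid (a point): Sensor canister 2: white cylinder standing on its flange. Heavy steel flange 60 mm across, 6 mm thick; barrel 44 mm across up to 95 mm; steel neck 30 mm across up to 117 mm. About 0.25 kg. This point lies on its axis, 58.5 mm above its underside; z is its axis, upwards.
- can3_mid (a point): Sensor canister 3: white cylinder standing on its flange. Heavy steel flange 60 mm across, 6 mm thick; barrel 44 mm across up to 95 mm; steel neck 30 mm across up to 117 mm. About 0.25 kg. This point lies on its axis, 58.5 mm above its underside; z is its axis, upwards.
- cap1_mid (a point): Cap of canister 1 (None if that canister has no cap): loose black cup, 48 mm across, 30 mm tall, 34 mm bore 24 mm deep. It starts over its canister's neck, rim on the barrel's shoulder 95 mm above the canister's underside; lifts straight off. This point is its centre, 15 mm above its rim; z is its axis, from open end to closed end.
- cap2_mid (a point): Cap of canister 2 (None if that canister has no cap): loose black cup, 48 mm across, 30 mm tall, 34 mm bore 24 mm deep. It starts over its canister's neck, rim on the barrel's shoulder 95 mm above the canister's underside; lifts straight off. This point is its centre, 15 mm above its rim; z is its axis, from open end to closed end.
- cap3_mid (a point): Cap of canister 3 (None if that canister has no cap): loose black cup, 48 mm across, 30 mm tall, 34 mm bore 24 mm deep. It starts over its canister's neck, rim on the barrel's shoulder 95 mm above the canister's underside; lifts straight off. This point is its centre, 15 mm above its rim; z is its axis, from open end to closed end.
- carrier: Payload carrier, fixed: aluminium deck, x -85 to +75, y -135 to +135 mm, top 10 mm above the bench; origin on the bench; +x = the way canisters slide in. Teal plate 19 to 25 mm above the bench (9 mm clear over the deck) over x 0 to 75 mm, with 3 U slots 50 mm wide, open at x = 0, ending at x = 60, at y = -84, 0, 84 mm. Deck ahead of it (x below 0) is open: set a canister there, slide it in.
- seat1 (a point): Where the centre point of a canister is when fully home in slot 1, 68.5 mm above the bench: carrier x = 36 mm (the slot's end stops it at 38), y = -84 mm. Under the plate the passage for the flange is 68 mm wide. Any canister may go into any slot.
- seat2 (a point): Where the centre point of a canister is when fully home in slot 2, 68.5 mm above the bench: carrier x = 36 mm (the slot's end stops it at 38), y = 0 mm. Under the plate the passage for the flange is 68 mm wide. Any canister may go into any slot.
- seat3 (a point): Where the centre point of a canister is when fully home in slot 3, 68.5 mm above the bench: carrier x = 36 mm (the slot's end stops it at 38), y = 84 mm. Under the plate the passage for the flange is 68 mm wide. Any canister may go into any slot.
- lockbar (a joint): Lock bar: steel bar 16 mm wide, flush with the deck at carrier x = -9 mm, with three upright pins 10 mm thick standing 25 mm above the deck. Slides along the carrier's +y: 0 m = locked (a pin before the mouth of every slot), 0.042 m = fully open (pins midway between slots or beyond the last). Rubs with about 2 N, stays where it is left.
- lockbar_grip (a point): Black upright grip block on the +y end of the lock bar, beside the deck: 24 mm (carrier x) x 16 mm (carrier y), its top 62 mm and its foot 9 mm above the bench; this point is on its axis 47 mm above the bench and moves with the bar.
- tray: Teal cap tray, fixed to the bench, 198 mm (its x) x 70 mm (its y) x 20 mm high, walls 5 mm, with three open-topped pockets in a row along its x, each about 59 x 60 mm inside and 15 mm deep. Origin on the bench under its centre.
- pocket1 (a point): Centre of the floor of cap pocket 1, 5 mm above the bench. Any cap may go into any pocket, one in each.
- pocket2 (a point): Centre of the floor of cap pocket 2, 5 mm above the bench. Any cap may go into any pocket, one in each.
- pocket3 (a point): Centre of the floor of cap pocket 3, 5 mm above the bench. Any cap may go into any pocket, one in each.
- drink_can: red drinks can, 66 mm across, 115 mm tall, standing; bystander (origin under its centre).
- screwdriver: screwdriver lying on the bench; bystander.
- breadboard: white breadboard 165 x 55 x 15 mm; bystander (origin under its centre).
- battery_box: black battery box 66 x 50 x 20 mm; bystander (origin under its centre).
- mouse: grey computer mouse 105 x 60 x 30 mm; bystander (origin under its centre).
- tape_roll: cardboard tape ring, 64 mm across, 24 mm high, lying flat; bystander (origin under its centre).
Things that resemble listed ones, but are neither listed nor needed, are in the scene too. What is shaped like the part that bears can1_mid but orange or yellow is not meant.

How it is judged:
By the outcome, as a careful person would: the job done as asked, in the order asked, and still so for the second after the job is handed in, with the robot touching nothing.
Of cap1, cap2, cap3 only 1 to 3 are there at a start; the rules pass over those that are not, and their reading is None.
At some moment in a run one of can1, can2, can3 may be knocked a few centimetres aside while the robot is not near it.
It also fails if it takes over 210 s, if anything falls off the work surface, if the arm or the gripper's body presses on something with over 40 N, if the wrist force passes 120 N, or if a joint passes its speed limit or range.

### The arm

A 6-joint arm with a two-finger parallel gripper is mounted at the origin on the work surface. World frame = base frame: x ahead of the robot, y to its left, z up, the work surface at z = 0. Lengths are in m, angles in rad, forces in N, time in s.
With the tool pointing down it reaches from about 0.35 to 0.975 m from the base axis. Payload 17.4 kg.
Tool frame: the origin (TCP) lies at the very end of the fingers, on their centre line; the grasp point (between the pads) lies 19 mm behind it (r.hold_point_z is the distance from the TCP to the grasp point, in m); z points along the fingers, y is the line along which they close (so a half turn about z gives the same grasp; the last joint's range is limited). The gripper opens to 85 mm and grips with 20 to 120 N. Pads are 22 mm wide; open, the fingers measure 114 mm over their backs; the gripper's body (76 mm by 85 mm) begins 54 mm behind the grasp point. The pads swing forward as they close: fully open they stand 13 mm farther back than shut.
Start: joints at [1.248, 0.116, 1.442, -0, 1.584, -0.038], TCP at [0.19, 0.648, 0.231] pointing down, gripper open.
Joint ranges: [-2.83, 2.83], [-0.83, 2.19], [0.07, 2.5], [-1.14, 4.28], [0.01, 3], [-2.97, 2.97]. Speed limits (rad/s): [1.89, 1.89, 2.22, 3.14, 3.14, 3.14].

### API

Orientations are given as a unit quaternion [w, x, y, z].
In Python, from cell import r, grab_frame, camera_params, spotter gives the robot as it stands.
- The arm moves only by the tool carry_out, never from a script. Its argument "rows" is a list of rows, each a list of 4 numbers: the shift along the tool's x, y, z in mm, then the turn about the tool's z in degrees. A call has 1 to 8 rows; each row shifts and turns the commanded pose from where the row before left it, along the tool's axes as they then stand; what a row does not reach is not made up. A row lasts 1/12 s, in which the tool goes at most 41.7 mm and 7.16 degrees, less where a joint would pass 70% of its speed; a pose out of reach is approached as far as the arm can. A call with a gripper value outside its range is refused whole. "hand" is the gripper's target within -1 to 1 (fully open at 1, half-way at 0, shut at -1), set as the call begins (left out, the last holds). The fingers move at their own pace and stop on an object; "newtons" is the grip in N (left out, the last holds). Time passes only in rows, so rows that do not move let the fingers close. It gives the time, the measured TCP pose, the force, the opening and the grip force at its end, in the units of the state.
- r.observe(): the state, without advancing time (a new reading comes with each control period).
- grab_frame(name): name is "side" or "top"; returns the picture (480x640x3 uint8, blue, green, red); there is no depth.
- camera_params(name): a dict with "camera_matrix" (3x3 intrinsics, pixels), "k1" (the pictures are not rectified: a ray, as slopes to the right and down, at radius r is drawn at 1 + k1 r^2 times it, then the intrinsics apply), "origin" and "rotation" of the camera in the world. Camera axes: x right, y up, looking along -z (the intrinsics and any distortion apply to the point x, -y, -z); pixel columns grow to the right and rows downward; lengths in m; the calibration is good to about 2 mm. A picture is of the moment at which its call begins. camera_params takes no time and is no camera call.
- r.hand_in(): hands the job in; it is judged then, once.
Trained networks look in the newest picture that a camera, given by its name, has taken for a name from the list of things; names that differ only in an ending like _2 or _b are one class to them, and where a whole thing is asked for, a point or a joint stands for the part that bears it (a point fixed in the world has none). Each returns a list of dicts, best first, with "confidence" (0 to 1); they miss things now and then, are a little off and sometimes report something else, mostly with a low value. They report only what shows in the picture. A call takes as long as a camera call. They do not tell look-alikes from the thing itself.
- spotter.trace(label, camera): "mask" (480x640 bool, what is visible of it) and "bbox" ([centre column, centre row, width, height] in pixels, round what is visible of it).
The state is a dict: "t": time; "joint_positions": joint angles; "qd": joint speeds; "joint_torque": joint torques, N m; "eef_pos": TCP position; "ee_rot": TCP orientation; "contact_force": force on the tool from outside, world axes, zero at the start; "torque": the same for the moment, N m; "opening": finger opening in m; "grip_force": force on a finger pad.
Only numpy, scipy, OpenCV 4.12 (cv2) and the standard library are available. Lean on these libraries where they do the work, as an engineer would, in place of code of your own. Each camera call takes 0.05 s, during which the arm holds its last target. There are 200 camera calls.

## Working session

There is one attempt and no reset: what is moved stays moved. The work goes in short steps, Python scripts to look and compute and a tool call to move; the robot and the scene stay as the last step left them, time stands still between calls to the robot, and variables do not carry over. Pictures are saved under pics/ and viewed, at most 14 in all, crops included, and the job is handed in when it is done.

Besides the shell and the picture viewer there is one more tool, called as name(argument=value, ...) on one line, values as JSON. carry_out: Moves the arm, as the interface text tells. Its arguments: {"type":"object","properties":{"rows":{"type":"array"},"hand":{"type":"number"},"newtons":{"type":"number"}},"required":["rows"]}

```bash
ls; mkdir -p pics
python3 - <<'E'
from cell import r, grab_frame, camera_params, spotter
import cv2
for n in("top","side"):
    cv2.imwrite(f"pics/{n}0.png",grab_frame(n)); p=camera_params(n); print(n,p)
print(r.observe())
E
```

```text
pics
top {'camera_matrix': array([[592.77438371,   0.        , 315.82392258],
       [  0.        , 592.77438371, 239.92077448],
       [  0.        ,   0.        ,   1.        ]]), 'k1': -0.20356260460025136, 'origin': array([ 0.35066954, -0.00275273,  1.7280968 ]), 'rotation': array([-0.6996469 , -0.04382602,  0.04684488,  0.71160315])}
side {'camera_matrix': array([[577.69028536,   0.        , 317.75923299],
       [  0.        , 577.69028536, 242.96900833],
       [  0.        ,   0.        ,   1.        ]]), 'k1': -0.009297729783814178, 'origin': array([-0.12863854, -0.8867495 ,  0.81613023]), 'rotation': array([ 0.83393804,  0.44723548, -0.15978744, -0.28106183])}
{'t': 0.1, 'joint_positions': array([ 1.24817487e+00,  1.16445471e-01,  1.44217383e+00,  1.41331406e-05,
        1.58397920e+00, -3.77897545e-02]), 'qd': array([ 0.00041808, -0.00136138, -0.00190212, -0.00113309, -0.00110707,
        0.00102087]), 'joint_torque': array([ 2.09977567e-03, -7.33665848e+01, -6.33799839e+01,  4.10901214e-05,
        5.10124853e-03,  2.97755037e-05]), 'eef_pos': array([0.18962108, 0.64765702, 0.23064626]), 'ee_rot': array([-9.70921772e-05,  1.41934812e-01,  9.89875879e-01, -4.93516899e-04]), 'contact_force': array([0.05149889, 0.24336961, 0.96508433]), 'torque': array([ 0.00044767, -0.03744758,  0.00162253]), 'grip_force': 0.0, 'opening': 0.08554559808029631}
```

View pics/top0.png

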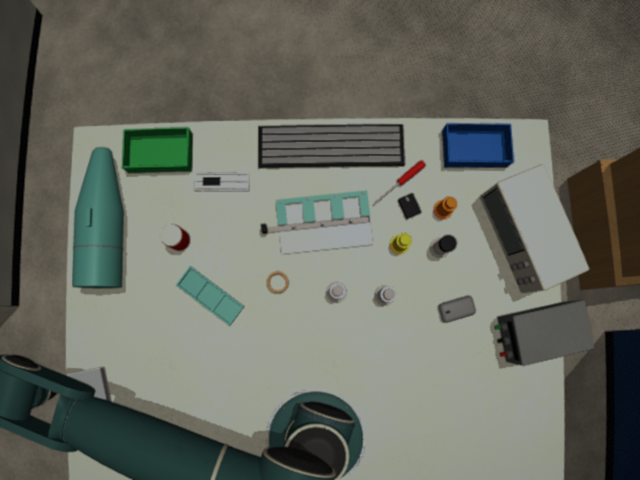

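View pics/side0.png

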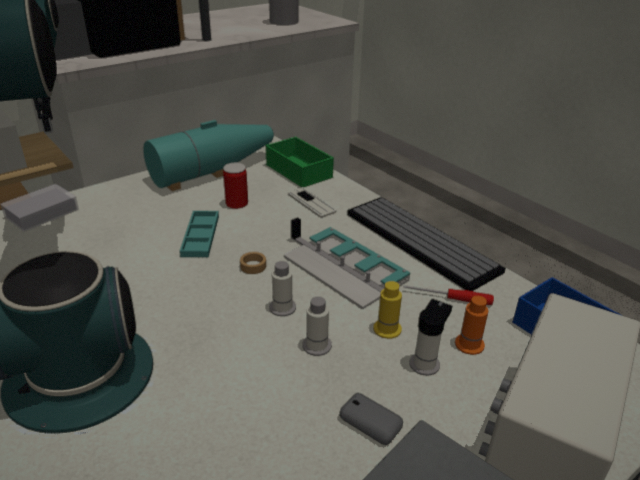

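```bash
cat > h.py <<'E'
from cell import r, grab_frame, camera_params, spotter
import numpy as np, cv2
from scipy.spatial.transform import Rotation as R
from scipy.optimize import minimize
P={n:camera_params(n) for n in("top","side")}
def cam(n):
    p=P[n]; Q=R.from_quat(np.roll(p["rotation"],-1)).as_matrix()@np.diag([1,-1,-1.])
    return p["camera_matrix"],np.array([p["k1"],0,0,0,0.]),Q,p["origin"]
def proj(n,X):
    K,d,Q,o=cam(n); rv=cv2.Rodrigues(Q.T)[0]
    return cv2.projectPoints(np.atleast_2d(X).astype(float),rv,-Q.T@o,K,d)[0][:,0]
def ground(n,uv,z):
    K,d,Q,o=cam(n); s=cv2.undistortPoints(np.array(uv,float).reshape(-1,1,2),K,d)[:,0]
    v=np.c_[s,np.ones(len(s))]@Q.T
    return o+v*((z-o[2])/v[:,2])[:,None]
def disc(rad,z,k=32):
    a=np.linspace(0,2*np.pi,k,endpoint=False); return np.c_[rad*np.cos(a),rad*np.sin(a),0*a+z]
def cyl(rad,z0,z1): return np.r_[disc(rad,z0),disc(rad,z1)]
def box(x0,x1,y0,y1,z0,z1): return np.array([[x,y,z] for x in(x0,x1) for y in(y0,y1) for z in(z0,z1)])
CAN=[cyl(.03,0,.006),cyl(.022,.006,.095),cyl(.015,.095,.117)]
CAP=[cyl(.024,.095,.125)]
TRAY=[box(-.099,.099,-.035,.035,0,.02)]
DECK=[box(-.085,.075,-.135,.135,0,.01),box(0,.075,-.135,.135,.019,.025)]
def sil(n,parts,x,y,th,S=4):
    im=np.zeros((480*S,640*S),np.uint8); c,s=np.cos(th),np.sin(th); M=np.array([[c,-s,0],[s,c,0],[0,0,1]])
    for p in parts:
        uv=(proj(n,p@M.T+[x,y,0])+.5)*S
        cv2.fillConvexPoly(im,cv2.convexHull(np.round(uv).astype(np.int32)),255)
    return cv2.resize(im,(640,480),interpolation=cv2.INTER_AREA)/255.
def fit(parts,masks,x,y,th=None):
    def f(v):
        c=0
        for n,m in masks.items():
            a=sil(n,parts,v[0],v[1],v[2]/3 if th is not None else 0); c+=1-np.minimum(a,m).sum()/np.maximum(a,m).sum()
        return c
    v0=[x,y]+([th*3] if th is not None else [])
    sim=[v0]+[[a+(.02 if i==j else 0) for j,a in enumerate(v0)] for i in range(len(v0))]
    o=minimize(f,v0,method="Nelder-Mead",options=dict(initial_simplex=sim,xatol=1e-4,fatol=1e-4,maxiter=120))
    v=o.x.copy()
    if th is not None: v[2]/=3
    return v,o.fun
E
python3 - <<'E'
from h import *
import pickle
D={}
ims={n:grab_frame(n) for n in P}
for n in P:
    for l in("can1_mid","cap1_mid","carrier","tray","lockbar_grip","lockbar"):
        D[n,l]=spotter.trace(l,n)
        print(n,l,[(round(d["confidence"],2),np.round(d["bbox"]).astype(int).tolist(),int(d["mask"].sum())) for d in D[n,l]])
pickle.dump(D,open("D.pkl","wb"))
a=cv2.resize(ims["top"][170:320,220:470],None,fx=3.2,fy=3.2,interpolation=cv2.INTER_CUBIC)[:, :800]
cv2.imwrite("pics/c1.png",a)
cv2.imwrite("pics/c2.png",cv2.resize(ims["side"][200:400,250:510],None,fx=3,fy=3,interpolation=cv2.INTER_CUBIC))
E
```

```text
top can1_mid [(0.77, [438, 245, 17, 22], 189), (0.75, [445, 207, 27, 26], 433), (0.57, [400, 245, 24, 25], 347)]
top cap1_mid [(0.58, [448, 242, 21, 18], 277)]
top carrier [(0.65, [317, 222, 117, 64], 5259), (0.51, [316, 228, 111, 18], 643)]
top tray [(0.7, [211, 297, 69, 57], 1686), (0.47, [224, 181, 56, 23], 1064)]
top lockbar_grip [(0.69, [315, 224, 109, 18], 627), (0.51, [458, 309, 38, 28], 691), (0.16, [315, 222, 114, 63], 5055)]
top lockbar [(0.74, [313, 225, 109, 18], 599), (0.72, [210, 298, 66, 60], 1728)]
side can1_mid [(0.86, [425, 354, 32, 46], 988), (0.69, [470, 326, 28, 64], 1334), (0.67, [388, 309, 30, 63], 1207)]
side cap1_mid [(0.86, [432, 323, 32, 29], 635), (0.23, [347, 264, 128, 89], 5212)]
side carrier [(0.89, [347, 263, 127, 92], 5301), (0.42, [336, 254, 91, 75], 774)]
side tray [(0.59, [197, 231, 40, 45], 1351)]
side lockbar_grip [(0.76, [337, 254, 96, 76], 799)]
side lockbar [(0.64, [336, 254, 92, 74], 864)]
```

View pics/c1.png

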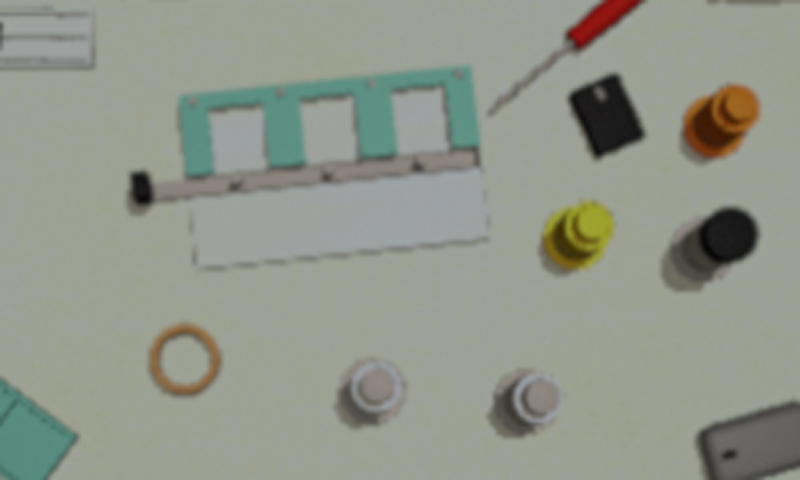

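View pics/c2.png

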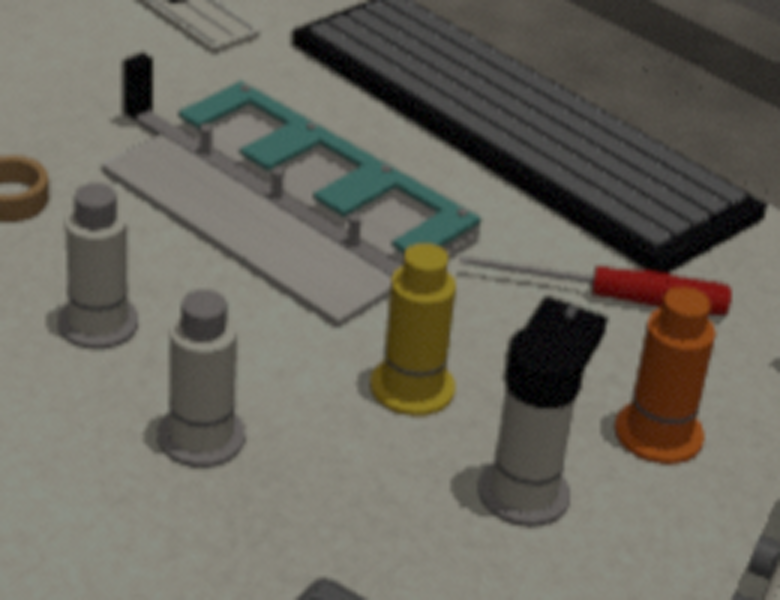

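Run:
```python
from h import *
import pickle
D=pickle.load(open("D.pkl","rb"))
t=lambda *p:[(a/3.2+220-.35,b/3.2+170-.35) for a,b in p]
s=lambda *p:[(a/3+250-.33,b/3+200-.33) for a,b in p]
np.set_printoptions(precision=4,suppress=True)
print("A",ground("top",t((377,384)),.117),ground("side",s((96,194)),.117),ground("side",s((98,325)),.003))
print("B",ground("top",t((540,398)),.117),ground("side",s((205,303)),.117),ground("side",s((203,438)),.003))
print("C",ground("top",t((729,234)),.125),ground("side",s((526,492)),.003))
n=t((197,269),(489,240),(180,96),(470,67))
print("deck",ground("top",n[:2],.01),ground("top",n[2:],.025),"grip",ground("top",t((140,183)),.062))
m=lambda l,i=0,j=0:{"top":D["top",l][i]["mask"].astype(float),"side":D["side",l][j]["mask"].astype(float)}
for q in (m("carrier"),):
    print("carrier",fit(DECK,q,.61,0.0,.1),[ fit(DECK,{k:q[k]},.61,0,.1) for k in q])
q=m("tray"); g=ground("top",[D["top","tray"][0]["bbox"][:2]],.02)[0]
print("tray",g); 
for th in(.5,-.7,-.9): print(fit(TRAY,q,g[0],g[1],th+np.pi/2), fit(TRAY,{"top":q["top"]},g[0],g[1],th+np.pi/2))
```

```text
A [[ 0.4213 -0.0679  0.117 ]] [[ 0.4208 -0.0706  0.117 ]] [[ 0.4178 -0.0737  0.003 ]]
B [[ 0.4067 -0.2064  0.117 ]] [[ 0.4083 -0.2105  0.117 ]] [[ 0.4069 -0.213   0.003 ]]
C [[ 0.5434 -0.3739  0.125 ]] [[ 0.5445 -0.3791  0.003 ]]
deck [[ 0.5334  0.0896  0.01  ]
 [ 0.5556 -0.1775  0.01  ]] [[ 0.6912  0.1029  0.025 ]
 [ 0.714  -0.1634  0.025 ]] grip [[0.6056 0.1368 0.062 ]]
carrier (array([ 0.6303, -0.0356,  0.1084]), np.float64(0.1656548584473938)) [(array([ 0.6302, -0.0357,  0.1048]), np.float64(0.05398473443917573)), (array([ 0.6303, -0.0346,  0.1067]), np.float64(0.10551536240737625))]
tray [0.4099 0.2937 0.02  ]
(array([0.3665, 0.3076, 2.072 ]), np.float64(1.4638350894101158)) (array([0.376 , 0.2932, 2.0767]), np.float64(0.7461516636798693))
(array([0.4155, 0.3009, 0.9314]), np.float64(0.08552213684751131)) (array([0.4149, 0.2997, 0.8754]), np.float64(0.08385092477572276))
(array([0.4156, 0.301 , 0.6761]), np.float64(0.5899553044907683)) (array([0.414 , 0.2991, 0.6791]), np.float64(0.2873389050986599))
```

```bash
cat >> h.py <<'E'
CX,CY,CT=.6290,-.0365,.085
def car(x,y): c,s=np.cos(CT),np.sin(CT); return np.array([CX+c*x-s*y,CY+s*x+c*y])
def go(xy,z,ang):
    "tool-y heading ang (deg, mod 180): print turn, then shift in tool axes after the turn / before it"
    o=r.observe(); M=R.from_quat(np.roll(o["ee_rot"],-1))
    a=np.degrees(np.arctan2(M.as_matrix()[1,1],M.as_matrix()[0,1]))
    t=((a-ang)+90)%180-90
    d=np.array([*xy,z])-o["eef_pos"]
    print("t %.2f"%o["t"],"tcp",np.round(o["eef_pos"],4),"yaw %.1f turn %.1f"%(a,t),"after",np.round(1e3*(M*R.from_euler("z",t,degrees=True)).inv().apply(d),1),"before",np.round(1e3*M.inv().apply(d),1),"j",np.round(o["joint_positions"],2))
E
python3 - <<'E'
from h import *
print(car(-.009,.1745)); go(car(-.009,.1745),.12,4.9)
E
```

```text
[0.60521785 0.13660592]
t 0.80 tcp [0.1897 0.6478 0.2313] yaw 73.7 turn 68.8 after [-544.8  370.4  111.3] before [-542.4 -373.9  111.3] j [ 1.25  0.12  1.44 -0.    1.58 -0.04]
```

carry_out(rows=[[0,0,0,7],[0,0,0,7],[0,0,0,7],[0,0,0,7],[0,0,0,7],[0,0,0,7],[0,0,0,7],[0,0,0,7]], hand=1)

```text
t: 1.47
eef_pos: [0.1897, 0.6478, 0.2313]
ee_rot: [0.0, 0.592, 0.806, -0.0]
contact_force: [0.4, 0.2, 0.1]
opening: 0.0855
grip_force: 0.0
```

Run:
```python
from h import *
go(car(-.009,.1745),.12,4.9)
```

```text
t 1.47 tcp [0.1897 0.6478 0.2313] yaw 17.3 turn 12.4 after [-544.8  370.4  111.3] before [-611.8  244.4  111.3] j [ 1.25  0.12  1.44 -0.    1.58  0.95]
```

carry_out(rows=[[0,0,0,6.2],[0,0,0,6.2],[-34,23,0,0],[-34,23,0,0],[-34,23,0,0],[-34,23,0,0],[-34,23,0,0],[-34,23,0,0]])

```text
t: 2.13
eef_pos: [0.3467, 0.4557, 0.2315]
ee_rot: [0.0, 0.674, 0.739, 0.0]
contact_force: [0.6, 0.0, 0.4]
opening: 0.0854
grip_force: 0.0
```

carry_out(rows=[[-34,23,0,0],[-34,23,0,0],[-34,23,0,0],[-34,23,0,0],[-34,23,0,0],[-34,23,0,0],[-34,23,0,0],[0,0,0,0]])

```text
t: 2.8
eef_pos: [0.5312, 0.2304, 0.2311]
ee_rot: [0.001, 0.675, 0.737, -0.0]
contact_force: [-0.2, 0.6, -0.4]
opening: 0.0858
grip_force: 0.0
```

Run:
```python
from h import *
go(car(-.009,.1745),.12,4.9)
```

```text
t 2.80 tcp [0.5312 0.2304 0.2311] yaw 5.0 turn 0.1 after [-99.6  65.6 111.3] before [-99.7  65.4 111.3] j [ 0.37 -0.09  1.65 -0.    1.58  0.28]
```

carry_out(rows=[[-33,22,0,0],[-33,22,30,0],[-33.6,21.5,20,0],[0,0,38,0],[0,0,38,0],[0,0,38,0],[0,0,37,0],[0,0,0,0]])

```text
t: 3.47
eef_pos: [0.5932, 0.1483, 0.029]
ee_rot: [-0.003, 0.674, 0.739, -0.004]
contact_force: [-1.4, 0.8, -0.7]
opening: 0.0855
grip_force: 0.0
```

carry_out(rows=[[0,0,0,0],[0,0,0,0],[0,0,0,0],[0,0,0,0],[0,0,0,0],[0,0,0,0],[0,0,0,0],[0,0,0,0]], hand=-1, newtons=40)

```text
t: 4.13
eef_pos: [0.6049, 0.1501, 0.0412]
ee_rot: [0.007, 0.674, 0.739, 0.008]
contact_force: [63.5, 8.1, -16.5]
opening: 0.0228
grip_force: 42.9
```

carry_out(rows=[[0,4,0,0],[0,4,0,0],[0,4,0,0],[0,0,0,0],[0,0,0,0]])

```text
t: 4.55
eef_pos: [0.6065, 0.1504, 0.0403]
ee_rot: [-0.002, 0.674, 0.739, -0.002]
contact_force: [-46.8, -6.0, 43.7]
opening: 0.0231
grip_force: 49.3
```

Run:
```python
from h import *
cv2.imwrite("pics/s2.png",cv2.resize(grab_frame("side")[130:330,200:460],None,fx=3,fy=3))
go(car(-.009,.1745),.03,4.9)
```

```text
t 4.60 tcp [0.6065 0.1504 0.0403] yaw 5.3 turn 0.4 after [-13.6  -2.4  10.3] before [-13.6  -2.5  10.3] j [0.2  0.13 1.75 0.   1.27 0.11]
```

View pics/s2.png

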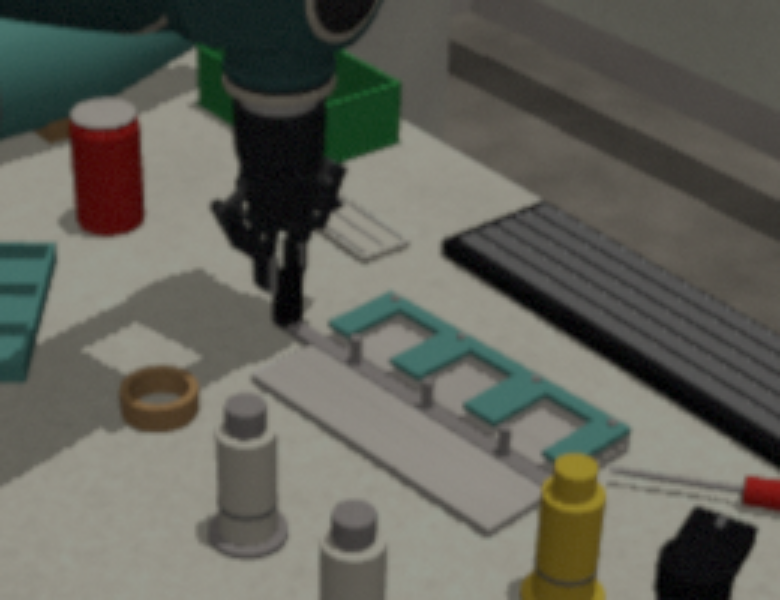

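carry_out(rows=[[0,-2.5,-2.5,0],[0,-2.5,-2.5,0],[0,0,0,0],[0,0,0,0],[0,0,0,0]])

```text
t: 5.02
eef_pos: [0.6054, 0.15, 0.0414]
ee_rot: [0.001, 0.674, 0.739, 0.002]
contact_force: [25.2, 3.3, -26.9]
opening: 0.0229
grip_force: 44.9
```

carry_out(rows=[[0,1.8,1.9,0],[0,0,0,0],[10,0,0,0],[10,0,0,0],[10,0,0,0],[10,0,0,0],[3,0,0,0],[0,0,0,0]])

```text
t: 5.68
eef_pos: [0.6021, 0.1918, 0.0403]
ee_rot: [0.002, 0.674, 0.739, -0.001]
contact_force: [0.8, -18.5, 3.4]
opening: 0.0225
grip_force: 39.3
```

carry_out(rows=[[0,0,0,0],[0,0,0,0],[0,0,0,0]])

```text
t: 5.93
eef_pos: [0.6021, 0.1918, 0.0403]
ee_rot: [0.001, 0.674, 0.739, -0.001]
contact_force: [0.4, -16.6, 2.4]
opening: 0.0224
grip_force: 39.4
```

carry_out(rows=[[-1.5,0,0,0],[0,0,0,0],[0,0,0,0],[0,0,0,0],[0,0,0,0],[0,0,0,0],[0,0,0,0],[0,0,0,0]], hand=1)

```text
t: 6.6
eef_pos: [0.6018, 0.1913, 0.0396]
ee_rot: [0.0, 0.674, 0.739, 0.0]
contact_force: [-0.4, 0.1, -0.2]
opening: 0.0852
grip_force: 0.0
```

carry_out(rows=[[0,0,-30,0],[0,0,-35,0],[0,0,-35,0],[0,0,-35,0],[0,0,-35,0],[0,0,-15,0],[0,0,0,0]])

```text
t: 7.18
eef_pos: [0.6028, 0.1916, 0.2293]
ee_rot: [0.002, 0.674, 0.739, 0.003]
contact_force: [0.7, -1.1, -0.0]
opening: 0.0853
grip_force: 0.0
```

Run:
```python
from h import *
np.set_printoptions(precision=4,suppress=True)
for n in P:
    im=grab_frame(n); cv2.imwrite(f"pics/{n}3.png",im)
    for l in("can1_mid","cap1_mid","lockbar_grip"):
        for d in spotter.trace(l,n):
            print(n,l,round(d["confidence"],2),np.round(d["bbox"]).astype(int).tolist(),int(d["mask"].sum()))
C=(.544,-.376)
go(C,.23,35)
cv2.imwrite("pics/m3.png",np.vstack([cv2.resize(cv2.imread("pics/top3.png")[170:320,220:470],None,fx=2.4,fy=2.4)[:,:560],cv2.resize(cv2.imread("pics/side3.png")[210:390,250:500],None,fx=2.24,fy=1.3)]))
```

```text
top can1_mid 0.86 [443, 206, 26, 29] 429
top can1_mid 0.76 [438, 247, 18, 22] 222
top can1_mid 0.6 [398, 244, 20, 25] 378
top cap1_mid 0.5 [448, 241, 19, 17] 258
top lockbar_grip 0.73 [311, 225, 92, 12] 404
top lockbar_grip 0.31 [457, 310, 37, 24] 705
top lockbar_grip 0.17 [383, 297, 20, 18] 314
side can1_mid 0.97 [389, 311, 32, 61] 1220
side can1_mid 0.85 [471, 325, 32, 58] 1277
side can1_mid 0.75 [424, 355, 31, 44] 1007
side can1_mid 0.7 [197, 232, 42, 44] 1340
side cap1_mid 0.96 [430, 323, 31, 26] 646
side lockbar_grip 0.56 [326, 249, 94, 74] 762
t 7.58 tcp [0.6015 0.1912 0.2234] yaw 5.3 turn -29.7 after [-431.6 -372.5   -6.2] before [-559.5 -109.5   -6.2] j [ 0.27  0.02  1.55 -0.    1.57  0.18]
```

View pics/m3.png

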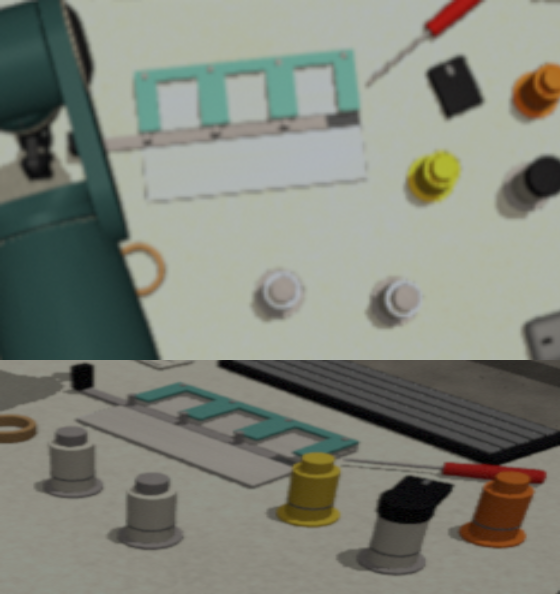

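carry_out(rows=[[0,0,0,-6.7],[0,0,0,-6.7],[0,0,0,-6.7],[0,0,0,-6.7],[0,0,0,-6.7],[0,0,0,-6.2],[0,0,0,0]])

```text
t: 8.17
eef_pos: [0.6016, 0.1913, 0.224]
ee_rot: [-0.0, 0.38, 0.925, -0.0]
contact_force: [0.3, 0.1, -0.3]
opening: 0.0854
grip_force: 0.0
```

Run:
```python
from h import *
go((.544,-.3765),.225,45)
```

```text
t 8.17 tcp [0.6016 0.1913 0.224 ] yaw 45.3 turn 0.3 after [-360.7 -442.2   -0.8] before [-358.4 -444.1   -0.8] j [ 0.27  0.02  1.55 -0.    1.57 -0.52]
```

carry_out(rows=[[-22.4,-27.8,0,0],[-22.4,-27.8,0,0],[-22.4,-27.8,0,0],[-22.4,-27.8,0,0],[-22.4,-27.8,0,0],[-22.4,-27.8,0,0],[-22.4,-27.8,0,0],[-22.4,-27.8,0,0]])

```text
t: 8.83
eef_pos: [0.5706, -0.0943, 0.2244]
ee_rot: [-0.0, 0.385, 0.923, 0.0]
contact_force: [0.1, -0.2, -0.4]
opening: 0.0854
grip_force: 0.0
```

carry_out(rows=[[-22.4,-27.8,0,0],[-22.4,-27.8,0,0],[-22.4,-27.8,0,0],[-22.4,-27.8,0,0],[-22.4,-27.8,0,0],[-22.4,-27.8,0,0],[-22.4,-27.8,0,0],[0,0,0,0]])

```text
t: 9.5
eef_pos: [0.543, -0.3461, 0.2236]
ee_rot: [-0.0, 0.386, 0.922, -0.001]
contact_force: [-0.5, -0.6, -0.5]
opening: 0.0851
grip_force: 0.0
```

carry_out(rows=[[0,0,0,0],[0,0,0,0],[0,0,0,0]])

```text
t: 9.75
eef_pos: [0.5445, -0.3402, 0.2246]
ee_rot: [-0.0, 0.383, 0.924, 0.0]
contact_force: [0.3, 0.6, -0.6]
opening: 0.0847
grip_force: 0.0
```

Run:
```python
from h import *
go((.544,-.3765),.107,45)
im=grab_frame("side"); d=spotter.trace("cap1_mid","side"); print([(x["confidence"],x["bbox"]) for x in d])
cv2.imwrite("pics/s4.png",cv2.resize(im[200:400,300:560],None,fx=2.5,fy=2.5))
```

```text
t 9.75 tcp [ 0.5445 -0.3402  0.2246] yaw 44.9 turn -0.1 after [-25.3 -26.1 117.6] before [-25.3 -26.  117.6] j [-0.6   0.05  1.53  0.    1.57 -1.38]
[(0.62, [432.4, 322.6, 26.9, 28.7]), (0.35, [344.4, 259.7, 129.5, 97.4])]
```

View pics/s4.png

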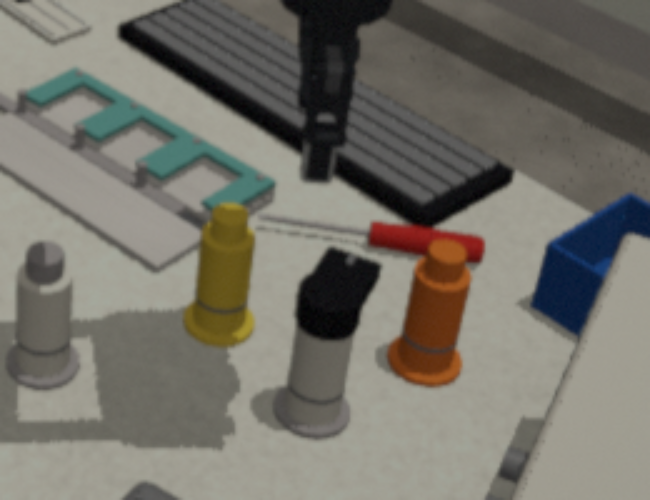

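carry_out(rows=[[-12.6,-13,0,0],[-12.7,-13,0,0],[0,0,25,0],[0,0,25,0],[0,0,25,0],[0,0,25,0],[0,0,17.6,0],[0,0,0,0]])

```text
t: 10.52
eef_pos: [0.5424, -0.3774, 0.1025]
ee_rot: [-0.003, 0.383, 0.924, 0.001]
contact_force: [-0.9, -0.4, -1.1]
opening: 0.0857
grip_force: 0.0
```

carry_out(rows=[[0,0,0,0],[0,0,0,0],[0,0,0,0]])

```text
t: 10.77
eef_pos: [0.5444, -0.3781, 0.1089]
ee_rot: [0.001, 0.383, 0.924, -0.0]
contact_force: [0.3, -0.1, -0.1]
opening: 0.0854
grip_force: 0.0
```

carry_out(rows=[[0,0,0,0],[0,0,0,0],[0,0,0,0],[0,0,0,0],[0,0,0,0],[0,0,0,0]], hand=-1, newtons=25)

```text
t: 11.27
eef_pos: [0.5442, -0.3775, 0.1078]
ee_rot: [0.001, 0.383, 0.924, -0.0]
contact_force: [0.3, 0.6, 6.8]
opening: 0.0473
grip_force: 25.6
```

carry_out(rows=[[0,0,-10,0],[0,0,-10,0],[0,0,-15,0],[0,0,-20,0],[0,0,-25,0],[0,0,-25,0],[0,0,0,0],[0,0,0,0]])

```text
t: 11.93
eef_pos: [0.5442, -0.3778, 0.215]
ee_rot: [0.002, 0.383, 0.924, -0.001]
contact_force: [-0.3, -0.1, -0.4]
opening: 0.0476
grip_force: 26.0
```

Run:
```python
from h import *
# tray pockets
for a in(-.064,0,.064):
    x,y=.4155+a*np.cos(.9314),.301+a*np.sin(.9314); print(x,y)
go((.4155,.301),.213,np.degrees(.9314)+90)
im=grab_frame("side"); cv2.imwrite("pics/s5.png",cv2.resize(im[180:400,270:530],None,fx=2.5,fy=2.5))
```

```text
0.3773104877529945 0.24964280815371798
0.4155 0.301
0.4536895122470055 0.352357191846282
t 11.93 tcp [ 0.5442 -0.3778  0.215 ] yaw 45.0 turn 81.6 after [ 4.679e+02 -5.084e+02  1.000e-01] before [5.712e+02 3.888e+02 1.000e-01] j [-0.65  0.09  1.49 -0.    1.55 -1.43]
```

View pics/s5.png

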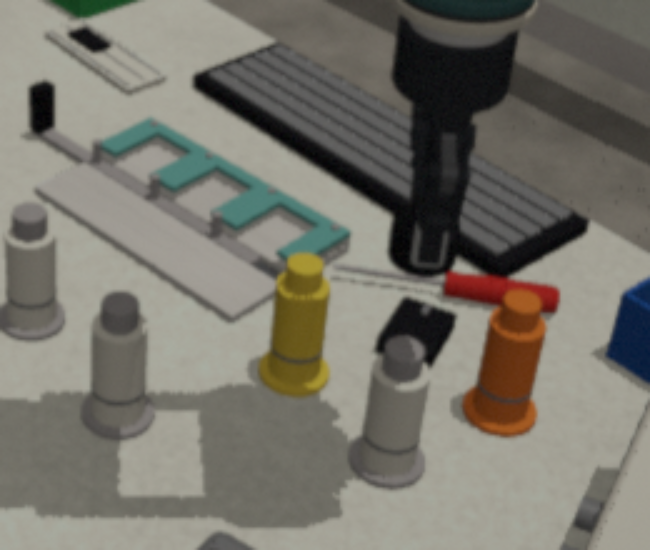

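carry_out(rows=[[31.7,21.6,0,0],[31.7,21.6,0,0],[31.7,21.6,0,0],[31.7,21.6,0,0],[31.7,21.6,0,0],[31.7,21.6,0,0],[31.7,21.6,0,0],[31.7,21.6,0,0]])

```text
t: 12.65
eef_pos: [0.4856, -0.0743, 0.2112]
ee_rot: [-0.001, 0.383, 0.924, -0.0]
contact_force: [0.9, 0.1, -0.1]
opening: 0.0472
grip_force: 26.0
```

carry_out(rows=[[31.7,21.6,0,0],[31.7,21.6,0,0],[31.7,21.6,0,0],[31.7,21.6,0,0],[31.7,21.6,0,0],[31.7,21.6,0,0],[31.7,21.6,0,0],[31.7,21.6,0,0]])

```text
t: 13.32
eef_pos: [0.4285, 0.2273, 0.2114]
ee_rot: [-0.0, 0.383, 0.924, -0.0]
contact_force: [1.8, -1.4, -0.2]
opening: 0.047
grip_force: 26.0
```

carry_out(rows=[[20,14,0,0],[20,14,0,0],[0,0,0,0],[0,0,0,0],[0,0,0,0]])

```text
t: 13.73
eef_pos: [0.4211, 0.2732, 0.2114]
ee_rot: [-0.0, 0.383, 0.924, -0.001]
contact_force: [0.3, -0.5, 0.4]
opening: 0.0474
grip_force: 26.0
```

Run:
```python
from h import *
go((.4155,.301),.021,45)
```

```text
t 13.73 tcp [0.4211 0.2732 0.2114] yaw 45.0 turn -0.0 after [ 23.6  15.9 190.4] before [ 23.6  15.9 190.4] j [ 0.52 -0.26  1.83 -0.    1.57 -0.26]
```

carry_out(rows=[[11.8,8,0,0],[11.8,7.9,0,0],[0,0,35,0],[0,0,35,0],[0,0,35,0],[0,0,35,0],[0,0,25,0],[0,0,0,0]])

```text
t: 14.4
eef_pos: [0.4139, 0.2991, 0.0417]
ee_rot: [-0.002, 0.384, 0.924, -0.003]
contact_force: [0.0, -0.6, -2.1]
opening: 0.0474
grip_force: 26.1
```

carry_out(rows=[[0,0,0,0],[0,0,0,0],[0,0,0,0]])

```text
t: 14.65
eef_pos: [0.4169, 0.3019, 0.0493]
ee_rot: [0.001, 0.383, 0.924, 0.001]
contact_force: [-0.1, -0.1, -0.4]
opening: 0.047
grip_force: 26.1
```

Run:
```python
from h import *
go((.4155,.301),.021,45)
cv2.imwrite("pics/s6.png",np.vstack([cv2.resize(grab_frame("side")[180:280,140:280],None,fx=4,fy=3),cv2.resize(grab_frame("top")[250:340,160:300],None,fx=4,fy=3)]))
```

```text
t 14.65 tcp [0.4169 0.3019 0.0493] yaw 45.0 turn -0.0 after [ 0.4 -1.8 28.3] before [ 0.4 -1.8 28.3] j [ 0.58 -0.13  1.99 -0.    1.28 -0.21]
```

View pics/s6.png

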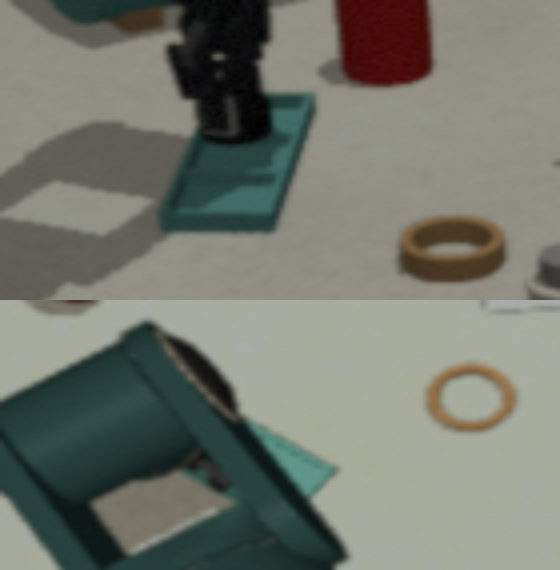

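carry_out(rows=[[0,-1.8,10,0],[0,0,8,0],[0,0,5,0],[0,0,2,0],[0,0,0,0],[0,0,0,0],[0,0,0,0]])

```text
t: 15.33
eef_pos: [0.4146, 0.3005, 0.0222]
ee_rot: [0.0, 0.383, 0.924, 0.0]
contact_force: [0.1, 0.5, -0.6]
opening: 0.0474
grip_force: 26.1
```

carry_out(rows=[[0,0,2,0],[0,0,1,0],[0,0,0,0],[0,0,0,0]])

```text
t: 15.67
eef_pos: [0.4145, 0.3004, 0.0189]
ee_rot: [-0.0, 0.383, 0.924, -0.0]
contact_force: [0.9, -0.1, -0.4]
opening: 0.0469
grip_force: 26.1
```

carry_out(rows=[[0,0,0,0],[0,0,0,0],[0,0,0,0],[0,0,0,0],[0,0,0,0],[0,0,0,0]], hand=1)

```text
t: 16.17
eef_pos: [0.4146, 0.3004, 0.019]
ee_rot: [0.0, 0.383, 0.924, 0.0]
contact_force: [0.2, 0.9, 0.8]
opening: 0.0855
grip_force: 0.0
```

carry_out(rows=[[0,0,-10,0],[0,0,-20,0],[0,0,-35,0],[0,0,-35,0],[0,0,-35,0],[0,0,-35,0],[0,0,-30,0],[0,0,0,0]])

```text
t: 16.83
eef_pos: [0.4157, 0.3012, 0.2265]
ee_rot: [0.002, 0.383, 0.924, 0.004]
contact_force: [0.4, 0.1, 0.6]
opening: 0.0856
grip_force: 0.0
```

Run:
```python
from h import *
np.set_printoptions(precision=4,suppress=True)
T=grab_frame("top"); S=grab_frame("side")
for n in P:
    for l in("can1_mid","cap1_mid"):
        for d in spotter.trace(l,n):
            print(n,l,round(d["confidence"],2),np.round(d["bbox"]).astype(int).tolist(),int(d["mask"].sum()))
a=cv2.resize(S[160:400,150:470],None,fx=2,fy=1.5); b=cv2.resize(T[230:320,300:460],None,fx=4,fy=2.5)
cv2.imwrite("pics/m7.png",np.vstack([a,b])); cv2.imwrite("pics/t7.png",T); cv2.imwrite("pics/s7.png",S)
go((.42,-.07),.2,0)
```

```text
top can1_mid 0.73 [445, 208, 27, 22] 414
top can1_mid 0.66 [441, 245, 23, 21] 369
side can1_mid 0.91 [473, 324, 30, 61] 1372
side can1_mid 0.71 [425, 346, 32, 63] 1381
side can1_mid 0.64 [388, 311, 30, 58] 1159
side cap1_mid 0.79 [200, 230, 24, 18] 274
side cap1_mid 0.67 [198, 234, 37, 46] 1009
side cap1_mid 0.53 [436, 313, 33, 27] 465
t 17.13 tcp [0.4141 0.3001 0.2178] yaw 45.0 turn 45.0 after [-370.1    5.9   18.2] before [-265.9 -257.5   18.2] j [ 0.58 -0.24  1.8  -0.    1.58 -0.21]
```

View pics/m7.png

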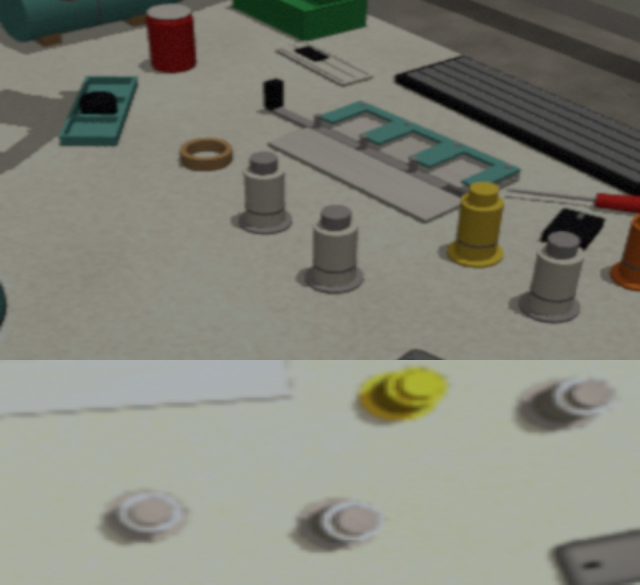

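carry_out(rows=[[0,0,0,6.7],[0,0,0,6.7],[0,0,0,6.7],[0,0,0,6.7],[0,0,0,6.7],[0,0,0,6.6],[0,0,0,0]])

```text
t: 17.72
eef_pos: [0.4143, 0.3002, 0.218]
ee_rot: [-0.0, 0.679, 0.735, -0.001]
contact_force: [0.1, 0.3, -0.9]
opening: 0.0856
grip_force: 0.0
```

Run:
```python
from h import *
go((.4205,-.0695),.2,4.9)
```

```text
t 17.72 tcp [0.4143 0.3002 0.218 ] yaw 4.5 turn -0.4 after [-368.9  -25.4   18.3] before [-369.   -23.1   18.3] j [ 0.58 -0.24  1.8   0.    1.58  0.5 ]
```

carry_out(rows=[[-36,-2.3,0,-0.4],[-36,-2.5,0,0],[-36,-2.5,0,0],[-36,-2.5,0,0],[-36,-2.5,0,0],[-36,-2.5,0,0],[-36,-2.5,0,0],[-36,-2.5,0,0]])

```text
t: 18.38
eef_pos: [0.4205, 0.0102, 0.2186]
ee_rot: [-0.0, 0.672, 0.741, -0.0]
contact_force: [0.2, 0.1, -0.2]
opening: 0.0857
grip_force: 0.0
```

carry_out(rows=[[-36,-2.5,0,0],[-30,-2.5,0,0],[-15,0,0,0],[0,0,0,0],[0,0,0,0],[0,0,0,0]])

```text
t: 18.88
eef_pos: [0.4235, -0.0689, 0.2186]
ee_rot: [-0.0, 0.673, 0.74, -0.0]
contact_force: [0.1, -0.0, -0.6]
opening: 0.0857
grip_force: 0.0
```

Run:
```python
from h import *
for l in ("can1_mid",):
  grab_frame("side")
  for d in spotter.trace(l,"side"): print(round(d["confidence"],2),np.round(d["bbox"]).tolist())
go((.4205,-.0695),.055,4.9)
```

```text
0.75 [389.0, 311.0, 31.0, 59.0]
0.72 [423.0, 347.0, 34.0, 61.0]
0.65 [472.0, 325.0, 33.0, 63.0]
t 18.98 tcp [ 0.4236 -0.0685  0.2189] yaw 5.4 turn 0.5 after [ -0.8  -3.1 163.9] before [ -0.7  -3.1 163.9] j [-0.22 -0.44  1.95  0.    1.63 -0.31]
```

carry_out(rows=[[-0.8,-3.1,20,0.5],[0,0,30,0],[0,0,30,0],[0,0,30,0],[0,0,30,0],[0,0,16,0],[0,0,8,0],[0,0,0,0]])

```text
t: 19.65
eef_pos: [0.4199, -0.0696, 0.0536]
ee_rot: [-0.001, 0.676, 0.737, -0.001]
contact_force: [-0.2, -0.3, -0.3]
opening: 0.0855
grip_force: 0.0
```

carry_out(rows=[[0,0,0,0],[0,0,0,0],[0,0,0,0],[0,0,0,0]])

```text
t: 19.98
eef_pos: [0.4211, -0.0705, 0.0561]
ee_rot: [0.001, 0.677, 0.736, 0.0]
contact_force: [-0.8, 0.3, -0.5]
opening: 0.0855
grip_force: 0.0
```

carry_out(rows=[[0,0,0,0],[0,0,0,0],[0,0,0,0],[0,0,0,0],[0,0,0,0],[0,0,0,0],[0,0,0,0]], hand=-1, newtons=40)

```text
t: 20.57
eef_pos: [0.4207, -0.0705, 0.0552]
ee_rot: [0.0, 0.677, 0.736, 0.0]
contact_force: [0.0, 0.3, 4.8]
opening: 0.0433
grip_force: 40.1
```

Run:
```python
from h import *
print(car(-.048,.084)); go(car(-.048,.084),.09,4.9)
```

```text
[0.57404189 0.04312164]
t 20.57 tcp [ 0.4207 -0.0705  0.0552] yaw 4.8 turn -0.1 after [100.1 162.5 -34.8] before [100.4 162.3 -34.8] j [-0.23 -0.35  2.16 -0.    1.33 -0.31]
```

carry_out(rows=[[0,0,-10,0],[0,0,-15,0],[0,0,-15,0],[16,27,0,0],[16,27,0,0],[16,27,0,0],[16,27,0,0],[16,27,0,0]])

```text
t: 21.23
eef_pos: [0.5494, 0.0217, 0.0951]
ee_rot: [-0.0, 0.677, 0.736, -0.0]
contact_force: [-0.0, -0.4, -2.0]
opening: 0.0432
grip_force: 41.7
```

carry_out(rows=[[10,14,0,0],[10,13,0,0],[0,0,0,0],[0,0,0,0],[0,0,0,0],[0,0,0,0]])

```text
t: 21.73
eef_pos: [0.5732, 0.0423, 0.0951]
ee_rot: [-0.0, 0.677, 0.736, -0.0]
contact_force: [0.1, -0.6, -3.3]
opening: 0.0433
grip_force: 42.0
```

Run:
```python
from h import *
o=r.observe();print(o["contact_force"],o["opening"])
go(car(-.048,.084),.068,4.9)
T=grab_frame("top");S=grab_frame("side")
cv2.imwrite("pics/m8.png",np.vstack([cv2.resize(S[160:340,200:460],None,fx=2.5,fy=2),cv2.resize(T[170:280,230:490],None,fx=2.5,fy=2)]))
```

```text
[ 0.05088748 -0.56628077 -3.31212981] 0.0432638394372078
t 21.73 tcp [0.5732 0.0423 0.0951] yaw 4.8 turn -0.1 after [ 0.8  1.  27.1] before [ 0.8  1.  27.1] j [ 0.03 -0.03  1.82 -0.    1.36 -0.05]
```

View pics/m8.png

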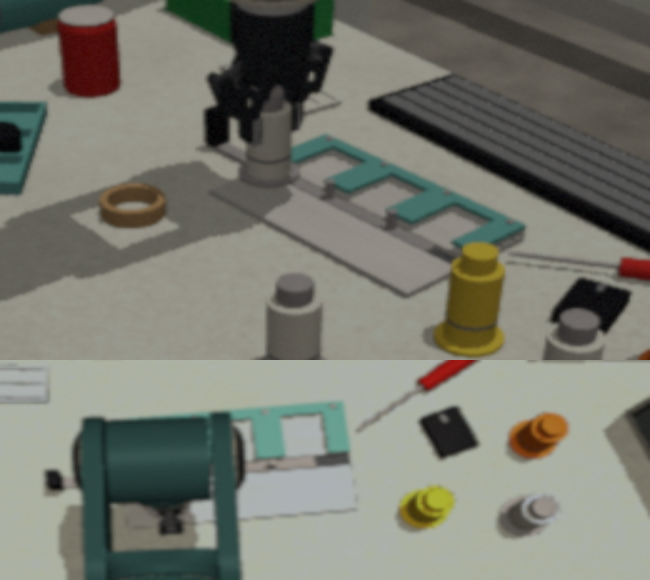

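carry_out(rows=[[0.8,1,8,0],[0,0,8,0],[0,0,7,0],[0,0,4,0],[0,0,1.5,0],[0,0,0,0],[0,0,0,0],[0,0,0,0]])

```text
t: 22.5
eef_pos: [0.5748, 0.0436, 0.0668]
ee_rot: [0.0, 0.677, 0.736, 0.0]
contact_force: [-0.3, -0.3, -2.9]
opening: 0.0434
grip_force: 41.7
```

Run:
```python
from h import *
go(car(.036,.084),.0655,4.9)
```

```text
t 22.50 tcp [0.5748 0.0436 0.0668] yaw 4.8 turn -0.1 after [-0.5 83.2  1.3] before [-0.3 83.2  1.3] j [ 0.03 -0.    1.84 -0.    1.31 -0.05]
```

carry_out(rows=[[0,0,0.8,0],[-0.3,8,0,0],[0,8,0,0],[0,8,0,0],[0,8,0,0],[0,0,0,0],[0,0,0,0],[0,0,0,0]])

```text
t: 23.17
eef_pos: [0.6064, 0.046, 0.0654]
ee_rot: [-0.0, 0.677, 0.736, -0.0]
contact_force: [0.3, 0.3, -3.2]
opening: 0.0432
grip_force: 41.8
```

carry_out(rows=[[0,8,0,0],[0,8,0,0],[0,8,0,0],[0,8,0,0],[0,8,0,0],[0,4,0,0],[0,0,0,0],[0,0,0,0]])

```text
t: 23.83
eef_pos: [0.6504, 0.0497, 0.0655]
ee_rot: [-0.0, 0.677, 0.736, -0.0]
contact_force: [-0.5, -0.1, -2.1]
opening: 0.0435
grip_force: 41.9
```

carry_out(rows=[[0,3,0,0],[0,2,0,0],[0,2,0,0],[0,1,0,0],[0,0,0,0],[0,0,0,0],[0,0,0,0]])

```text
t: 24.42
eef_pos: [0.6582, 0.0503, 0.0657]
ee_rot: [-0.0, 0.677, 0.736, -0.0]
contact_force: [-0.3, -0.5, -3.0]
opening: 0.043
grip_force: 41.9
```

carry_out(rows=[[0,1,0,0],[0,0.5,0,0],[0,0,0,0],[0,0,0,0],[0,0,0,0]])

```text
t: 24.83
eef_pos: [0.6598, 0.0504, 0.0657]
ee_rot: [0.0, 0.677, 0.736, -0.0]
contact_force: [0.3, 0.3, -3.3]
opening: 0.0429
grip_force: 41.9
```

carry_out(rows=[[0,1,0,0],[0,0,0,0],[0,0,0,0],[0,0,0,0]])

```text
t: 25.17
eef_pos: [0.6608, 0.0505, 0.0657]
ee_rot: [0.0, 0.677, 0.736, 0.0]
contact_force: [-0.9, 0.6, -2.9]
opening: 0.0433
grip_force: 41.9
```

carry_out(rows=[[0,1,0,0],[0,0,0,0],[0,0,0,0],[0,0,0,0]])

```text
t: 25.5
eef_pos: [0.6613, 0.0506, 0.0655]
ee_rot: [-0.001, 0.677, 0.736, -0.001]
contact_force: [-5.9, -0.7, 0.3]
opening: 0.0431
grip_force: 41.7
```

carry_out(rows=[[0,-1.5,0.3,0],[0,0,0,0],[0,0,0,0]])

```text
t: 25.75
eef_pos: [0.6603, 0.0505, 0.0654]
ee_rot: [0.0, 0.677, 0.736, 0.0]
contact_force: [-0.1, -1.2, -2.0]
opening: 0.0433
grip_force: 42.0
```

carry_out(rows=[[0,0,0,0],[0,0,0,0],[0,0,0,0],[0,0,0,0],[0,0,0,0],[0,0,0,0]], hand=1)

```text
t: 26.25
eef_pos: [0.6604, 0.0505, 0.0655]
ee_rot: [0.0, 0.677, 0.736, 0.0]
contact_force: [-0.3, -0.1, -0.7]
opening: 0.0856
grip_force: 0.0
```

carry_out(rows=[[0,0,-20,0],[0,0,-35,0],[0,0,-35,0],[0,0,-35,0],[0,0,-25,0],[0,0,0,0],[0,0,0,0]])

```text
t: 26.83
eef_pos: [0.6608, 0.0505, 0.217]
ee_rot: [0.001, 0.677, 0.736, 0.001]
contact_force: [0.6, 0.3, -1.4]
opening: 0.0854
grip_force: 0.0
```

```bash
sed -i 's/CX,CY,CT=.6290/CX,CY,CT=.6302/' h.py
python3 - <<'E'
from h import *
print("B/C now:")
grab_frame("side"); grab_frame("top")
for n in P:
  for d in spotter.trace("can1_mid",n): print(n,round(d["confidence"],2),np.round(d["bbox"]).tolist())
go((.4075,-.209),.215,4.9)
E
```

```text
B/C now:
top 0.79 [448.0, 207.0, 25.0, 26.0]
top 0.7 [210.0, 298.0, 69.0, 60.0]
top 0.66 [400.0, 245.0, 23.0, 21.0]
top 0.6 [442.0, 247.0, 23.0, 25.0]
side 0.96 [470.0, 327.0, 30.0, 60.0]
side 0.87 [424.0, 347.0, 29.0, 61.0]
side 0.82 [389.0, 310.0, 33.0, 59.0]
t 27.03 tcp [0.6599 0.0505 0.2137] yaw 4.8 turn -0.1 after [-237.  -273.6   -0.7] before [-237.5 -273.1   -0.7] j [ 0.04  0.09  1.49 -0.    1.56 -0.05]
```

carry_out(rows=[[-23.7,-27.3,0,0],[-23.7,-27.3,0,0],[-23.7,-27.3,0,0],[-23.7,-27.3,0,0],[-23.7,-27.3,0,0],[-23.7,-27.3,0,0],[-23.7,-27.3,0,0],[-23.7,-27.3,0,0]])

```text
t: 27.7
eef_pos: [0.4569, -0.1574, 0.2143]
ee_rot: [-0.001, 0.677, 0.736, -0.0]
contact_force: [0.5, -0.6, -0.1]
opening: 0.0852
grip_force: 0.0
```

carry_out(rows=[[-23.7,-27.3,0,0],[-24,-27.5,0,0],[0,0,0,0],[0,0,0,0],[0,0,0,0]])

```text
t: 28.12
eef_pos: [0.4079, -0.2086, 0.2148]
ee_rot: [-0.0, 0.677, 0.736, 0.0]
contact_force: [0.3, 0.1, 0.5]
opening: 0.0854
grip_force: 0.0
```

```bash
cat >> h.py <<'E'
def match(n,ref,x,y,im):
    "pixel shift of a canister at (x,y) since the picture ref"
    uv=np.round(proj(n,[[x,y,0.06]])[0]).astype(int); u,v=uv; w,h=(16,34) if n=="side" else (16,16)
    t=cv2.imread(ref)[v-h:v+h,u-w:u+w]; W=im[v-h-35:v+h+35,u-w-35:u+w+35]
    _,s,_,p=cv2.minMaxLoc(cv2.matchTemplate(W,t,cv2.TM_CCOEFF_NORMED)); print(n,"shift",p[0]-35,p[1]-35,"score %.2f"%s)
E
python3 - <<'E'
from h import *
S=grab_frame("side")
match("side","pics/s7.png",.4075,-.209,S); match("side","pics/s7.png",.544,-.3775,S)
go((.4075,-.209),.055,4.9)
E
```

```text
side shift 0 0 score 0.96
side shift 0 0 score 1.00
t 28.17 tcp [ 0.4082 -0.2083  0.2149] yaw 4.8 turn -0.1 after [ -0.8  -0.7 159.9] before [ -0.8  -0.7 159.9] j [-0.53 -0.37  1.91  0.    1.6  -0.61]
```

carry_out(rows=[[-0.8,-0.7,20,0],[0,0,30,0],[0,0,30,0],[0,0,30,0],[0,0,26,0],[0,0,16,0],[0,0,7.5,0],[0,0,0,0]])

```text
t: 28.83
eef_pos: [0.4071, -0.2085, 0.0542]
ee_rot: [-0.002, 0.676, 0.737, -0.0]
contact_force: [0.2, -0.1, 0.3]
opening: 0.0856
grip_force: 0.0
```

carry_out(rows=[[0,0,0,0],[0,0,0,0],[0,0,0,0]])

```text
t: 29.08
eef_pos: [0.4079, -0.2098, 0.0572]
ee_rot: [0.001, 0.677, 0.736, 0.0]
contact_force: [0.4, 0.2, -0.1]
opening: 0.0855
grip_force: 0.0
```

carry_out(rows=[[0,0,0,0],[0,0,0,0],[0,0,0,0],[0,0,0,0],[0,0,0,0],[0,0,0,0],[0,0,0,0]], hand=-1)

```text
t: 29.67
eef_pos: [0.4074, -0.2098, 0.0563]
ee_rot: [0.0, 0.677, 0.736, 0.0]
contact_force: [0.7, 0.8, 6.9]
opening: 0.0432
grip_force: 40.9
```

Run:
```python
from h import *
print(car(-.048,0)); go(car(-.048,0),.095,4.9)
```

```text
[ 0.5823733  -0.04057509]
t 29.67 tcp [ 0.4074 -0.2098  0.0563] yaw 4.8 turn -0.1 after [153.6 188.8 -38.7] before [154.  188.5 -38.7] j [-0.53 -0.27  2.09 -0.    1.32 -0.61]
```

carry_out(rows=[[0,0,-10,0],[0,0,-15,0],[0,0,-15,0],[22,27,0,0],[22,27,0,0],[22,27,0,0],[22,27,0,0],[22,27,0,0]])

```text
t: 30.33
eef_pos: [0.5333, -0.0873, 0.096]
ee_rot: [-0.0, 0.677, 0.736, -0.0]
contact_force: [-0.4, -0.1, -3.2]
opening: 0.0429
grip_force: 41.5
```

carry_out(rows=[[22,27,0,0],[12,15,0,0],[10,11.5,0,0],[0,0,8,0],[0,0,8,0],[0,0,8,0],[0,0,0,0],[0,0,0,0]])

```text
t: 31.0
eef_pos: [0.5813, -0.0411, 0.0712]
ee_rot: [-0.001, 0.677, 0.736, -0.0]
contact_force: [-0.6, -1.0, -2.9]
opening: 0.0433
grip_force: 41.7
```

Run:
```python
from h import *
go(car(-.048,0),.0668,4.9);go(car(.038,0),.0668,4.9)
```

```text
t 31.00 tcp [ 0.5813 -0.0411  0.0712] yaw 4.7 turn -0.2 after [0.5 1.1 4.4] before [0.5 1.1 4.4] j [-0.11  0.01  1.82 -0.    1.32 -0.2 ]
t 31.00 tcp [ 0.5813 -0.0411  0.0712] yaw 4.7 turn -0.2 after [ 0.4 87.1  4.3] before [ 0.7 87.1  4.3] j [-0.11  0.01  1.82 -0.    1.32 -0.2 ]
```

carry_out(rows=[[0.6,1,3,0],[0,0,1.3,0],[0,0,0,0],[0,8,0,0],[0,8,0,0],[0,8,0,0],[0,8,0,0],[0,0,0,0]])

```text
t: 31.67
eef_pos: [0.6166, -0.0369, 0.0675]
ee_rot: [0.0, 0.677, 0.736, 0.0]
contact_force: [0.2, -0.3, -3.3]
opening: 0.0434
grip_force: 41.8
```

carry_out(rows=[[0,8,0,0],[0,8,0,0],[0,8,0,0],[0,8,0,0],[0,8,0,0],[0,8,0,0],[0,0,0,0],[0,0,0,0]])

```text
t: 32.33
eef_pos: [0.6631, -0.033, 0.0673]
ee_rot: [-0.0, 0.677, 0.736, -0.0]
contact_force: [-0.5, -0.5, -4.4]
opening: 0.0434
grip_force: 42.0
```

carry_out(rows=[[0,2,0,0],[0,1.5,0,0],[0,1,0,0],[0,0,0,0],[0,0,0,0],[0,0,0,0]])

```text
t: 32.83
eef_pos: [0.6673, -0.0327, 0.0676]
ee_rot: [0.0, 0.677, 0.736, 0.0]
contact_force: [0.2, 0.4, -4.1]
opening: 0.043
grip_force: 42.0
```

carry_out(rows=[[0,1,0,0],[0,0,0,0],[0,0,0,0],[0,0,0,0]])

```text
t: 33.17
eef_pos: [0.6683, -0.0326, 0.0676]
ee_rot: [-0.0, 0.677, 0.736, 0.0]
contact_force: [-0.1, -1.4, -3.4]
opening: 0.0432
grip_force: 42.0
```

carry_out(rows=[[0,1,0.5,0],[0,0,0,0],[0,0,0,0],[0,0,0,0]])

```text
t: 33.5
eef_pos: [0.669, -0.0326, 0.0669]
ee_rot: [-0.0, 0.677, 0.736, -0.0]
contact_force: [-5.9, -1.0, -2.7]
opening: 0.0431
grip_force: 42.1
```

carry_out(rows=[[0,0.8,0.3,0],[0,0,0,0],[0,0,0,0],[0,0,0,0]])

```text
t: 33.83
eef_pos: [0.6693, -0.0326, 0.0667]
ee_rot: [-0.001, 0.677, 0.736, -0.001]
contact_force: [-10.2, -1.2, 1.5]
opening: 0.0431
grip_force: 42.5
```

Contact at the stop. Back off a little, release, rise.

carry_out(rows=[[0,-1.8,0,0],[0,0,0,0],[0,0,0,0]])

```text
t: 34.08
eef_pos: [0.6686, -0.0326, 0.0669]
ee_rot: [0.0, 0.677, 0.736, 0.0]
contact_force: [-0.3, 0.3, -3.7]
opening: 0.0433
grip_force: 42.2
```

carry_out(rows=[[0,0,0,0],[0,0,0,0],[0,0,0,0],[0,0,0,0],[0,0,0,0],[0,0,0,0]], hand=1)

```text
t: 34.58
eef_pos: [0.6684, -0.0326, 0.0669]
ee_rot: [0.0, 0.677, 0.736, 0.0]
contact_force: [0.5, 0.0, -0.8]
opening: 0.0854
grip_force: 0.0
```

carry_out(rows=[[0,0,-20,0],[0,0,-35,0],[0,0,-35,0],[0,0,-35,0],[0,0,-25,0],[0,0,0,0],[0,0,0,0]])

```text
t: 35.17
eef_pos: [0.6689, -0.0327, 0.2185]
ee_rot: [0.001, 0.677, 0.736, 0.001]
contact_force: [0.3, -0.0, -0.4]
opening: 0.0854
grip_force: 0.0
```

Run:
```python
from h import *
S=grab_frame("side");T=grab_frame("top")
match("side","pics/s7.png",.544,-.3775,S)
match("top","pics/t7.png",.544,-.3775,T)
cv2.imwrite("pics/m9.png",np.vstack([cv2.resize(S[180:400,240:500],None,fx=2.5,fy=1.8),cv2.resize(T[170:270,220:480],None,fx=2.5,fy=2)]))
go((.5442,-.3775),.215,4.9)
```

```text
side shift 0 0 score 1.00
top shift 0 0 score 1.00
t 35.27 tcp [ 0.668  -0.0326  0.2155] yaw 4.8 turn -0.1 after [-333.1 -152.9    0.7] before [-333.4 -152.2    0.7] j [-0.09  0.11  1.48 -0.    1.56 -0.17]
```

View pics/m9.png

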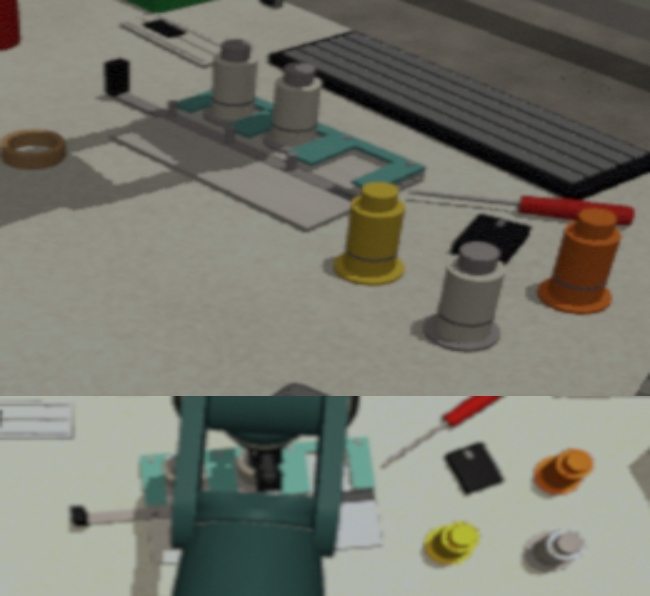

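carry_out(rows=[[-33.3,-15.2,0,0],[-33.3,-15.2,0,0],[-33.3,-15.2,0,0],[-33.3,-15.2,0,0],[-33.3,-15.2,0,0],[-33.3,-15.2,0,0],[-33.3,-15.2,0,0],[-33.3,-15.2,0,0]])

```text
t: 35.93
eef_pos: [0.5681, -0.3095, 0.215]
ee_rot: [-0.001, 0.677, 0.736, -0.0]
contact_force: [0.8, -0.2, 0.4]
opening: 0.0854
grip_force: 0.0
```

carry_out(rows=[[-33.3,-15.2,0,0],[-33.4,-15.4,0,0],[0,0,0,0],[0,0,0,0],[0,0,0,0]])

```text
t: 36.35
eef_pos: [0.5442, -0.377, 0.2153]
ee_rot: [-0.001, 0.677, 0.736, 0.0]
contact_force: [0.7, 0.2, -0.2]
opening: 0.0854
grip_force: 0.0
```

Run:
```python
from h import *
S=grab_frame("side")
match("side","pics/s7.png",.544,-.3775,S)
go((.5442,-.3770),.056,4.9)
```

```text
side shift 0 0 score 0.97
t 36.40 tcp [ 0.5445 -0.3765  0.2157] yaw 4.8 turn -0.1 after [ -0.6  -0.2 159.7] before [ -0.6  -0.2 159.7] j [-0.64  0.09  1.49  0.    1.56 -0.73]
```

carry_out(rows=[[-0.6,-0.2,20,0],[0,0,30,0],[0,0,30,0],[0,0,30,0],[0,0,26,0],[0,0,16,0],[0,0,8,0],[0,0,0,0]])

```text
t: 37.07
eef_pos: [0.5441, -0.3764, 0.0548]
ee_rot: [-0.001, 0.677, 0.736, -0.0]
contact_force: [-0.2, 0.8, 0.5]
opening: 0.0853
grip_force: 0.0
```

carry_out(rows=[[0,0,0,0],[0,0,0,0],[0,0,0,0]])

```text
t: 37.32
eef_pos: [0.545, -0.3781, 0.0585]
ee_rot: [0.001, 0.677, 0.736, 0.0]
contact_force: [-1.3, -0.0, -0.2]
opening: 0.0854
grip_force: 0.0
```

carry_out(rows=[[0,0,0,0],[0,0,0,0],[0,0,0,0],[0,0,0,0],[0,0,0,0],[0,0,0,0],[0,0,0,0]], hand=-1)

```text
t: 37.9
eef_pos: [0.5445, -0.378, 0.0572]
ee_rot: [0.0, 0.677, 0.736, 0.0]
contact_force: [0.8, 0.1, 5.3]
opening: 0.043
grip_force: 40.2
```

Run:
```python
from h import *
print(car(-.048,-.084)); go(car(-.048,-.084),.2,4.9)
```

```text
[ 0.5895047  -0.12427182]
t 37.90 tcp [ 0.5445 -0.378   0.0572] yaw 4.8 turn -0.1 after [ 248.9   66.6 -142.9] before [ 249.    66.1 -142.9] j [-0.65  0.19  1.65 -0.    1.3  -0.73]
```

carry_out(rows=[[0,0,-10,0],[0,0,-20,0],[0,0,-35,0],[0,0,-35,0],[0,0,-35,0],[0,0,-15,0],[0,0,0,0]])

```text
t: 38.48
eef_pos: [0.5451, -0.3785, 0.2112]
ee_rot: [0.003, 0.677, 0.736, 0.0]
contact_force: [0.7, -0.9, -3.1]
opening: 0.0431
grip_force: 41.5
```

carry_out(rows=[[31,8.3,0,0],[31,8.3,0,0],[31,8.3,0,0],[31,8.3,0,0],[31,8.3,0,0],[31,8.3,0,0],[31,8.3,0,0],[31,8.3,0,0]])

```text
t: 39.15
eef_pos: [0.5892, -0.1235, 0.2042]
ee_rot: [-0.001, 0.677, 0.736, -0.001]
contact_force: [1.2, 0.6, -2.4]
opening: 0.0429
grip_force: 41.8
```

carry_out(rows=[[0,0,20,0],[0,0,30,0],[0,0,30,0],[0,0,25,0],[0,0,15,0],[0,0,0,0],[0,0,0,0],[0,0,0,0]])

```text
t: 39.82
eef_pos: [0.5899, -0.1253, 0.0872]
ee_rot: [0.0, 0.677, 0.736, 0.0]
contact_force: [-0.5, 0.4, -1.6]
opening: 0.043
grip_force: 41.7
```

Run:
```python
from h import *
go(car(-.048,-.084),.0678,4.9)
```

```text
t 39.82 tcp [ 0.5899 -0.1253  0.0872] yaw 4.8 turn -0.1 after [ 1.  -0.3 19.4] before [ 1.  -0.3 19.4] j [-0.25  0.04  1.76 -0.    1.34 -0.33]
```

carry_out(rows=[[1,-0.3,8,0],[0,0,7,0],[0,0,3.5,0],[0,0,0.8,0],[0,0,0,0],[0,0,0,0],[0,8,0,0],[0,8,0,0]])

```text
t: 40.48
eef_pos: [0.606, -0.1229, 0.0678]
ee_rot: [0.0, 0.677, 0.736, 0.0]
contact_force: [0.4, 0.4, -3.2]
opening: 0.0433
grip_force: 41.7
```

carry_out(rows=[[0,8,0,0],[0,8,0,0],[0,0,0,0],[0,0,0,0],[0,8,0,0],[0,8,0,0],[0,0,0,0],[0,0,0,0]])

```text
t: 41.15
eef_pos: [0.6376, -0.1201, 0.0673]
ee_rot: [-0.0, 0.677, 0.736, -0.0]
contact_force: [-0.5, 0.4, -1.9]
opening: 0.0435
grip_force: 41.8
```

carry_out(rows=[[0,8,0,0],[0,8,0,0],[0,8,0,0],[0,8,0,0],[0,2,0,0],[0,2,0.3,0],[0,0,0,0],[0,0,0,0]])

```text
t: 41.82
eef_pos: [0.6732, -0.1172, 0.0672]
ee_rot: [0.0, 0.677, 0.736, 0.0]
contact_force: [0.9, 0.5, -1.5]
opening: 0.0428
grip_force: 42.0
```

carry_out(rows=[[0,1.5,0,0],[0,1,0,0],[0,0,0,0],[0,0,0,0],[0,0,0,0]])

```text
t: 42.23
eef_pos: [0.6756, -0.1171, 0.0673]
ee_rot: [0.0, 0.677, 0.736, 0.0]
contact_force: [0.8, 0.0, -1.5]
opening: 0.0434
grip_force: 42.0
```

carry_out(rows=[[0,1,0,0],[0,0,0,0],[0,0,0,0],[0,0,0,0]])

```text
t: 42.57
eef_pos: [0.6766, -0.1169, 0.0672]
ee_rot: [-0.0, 0.677, 0.736, -0.0]
contact_force: [-1.9, 0.5, 0.2]
opening: 0.0429
grip_force: 42.1
```

carry_out(rows=[[0,0.8,0,0],[0,0,0,0],[0,0,0,0],[0,0,0,0]])

```text
t: 42.9
eef_pos: [0.6768, -0.117, 0.0672]
ee_rot: [-0.001, 0.677, 0.736, -0.001]
contact_force: [-6.6, -0.6, 2.1]
opening: 0.0427
grip_force: 42.4
```

carry_out(rows=[[0,-1.4,0,0],[0,0,0,0],[0,0,0,0]])

```text
t: 43.15
eef_pos: [0.6761, -0.117, 0.0672]
ee_rot: [0.0, 0.677, 0.736, 0.0]
contact_force: [-1.7, 0.1, -0.2]
opening: 0.043
grip_force: 42.1
```

carry_out(rows=[[0,0,0,0],[0,0,0,0],[0,0,0,0],[0,0,0,0],[0,0,0,0],[0,0,0,0]], hand=1)

```text
t: 43.65
eef_pos: [0.6761, -0.117, 0.0672]
ee_rot: [0.0, 0.677, 0.736, 0.0]
contact_force: [0.2, 0.4, -0.4]
opening: 0.0853
grip_force: 0.0
```

carry_out(rows=[[0,0,-20,0],[0,0,-35,0],[0,0,-35,0],[0,0,-35,0],[0,0,-25,0],[0,0,0,0],[0,0,0,0]])

```text
t: 44.23
eef_pos: [0.6765, -0.1171, 0.2189]
ee_rot: [0.001, 0.677, 0.736, 0.001]
contact_force: [0.2, 0.2, -1.1]
opening: 0.0853
grip_force: 0.0
```

Run:
```python
from h import *
cv2.imwrite("pics/m10.png",np.vstack([cv2.resize(grab_frame("side")[180:330,240:440],None,fx=3,fy=2.5),cv2.resize(grab_frame("top")[170:260,220:420],None,fx=3,fy=2)]))
# grip block measured while held at x .6021 (open end)
print(car(-.009,.1745+.042)); go(car(-.009,.1745+.042),.2,4.9)
```

```text
[0.60285214 0.17845429]
t 44.33 tcp [ 0.6757 -0.1169  0.2159] yaw 4.8 turn -0.1 after [300.5 -47.3  16.1] before [300.4 -47.9  16.1] j [-0.21  0.14  1.44 -0.    1.56 -0.29]
```

View pics/m10.png

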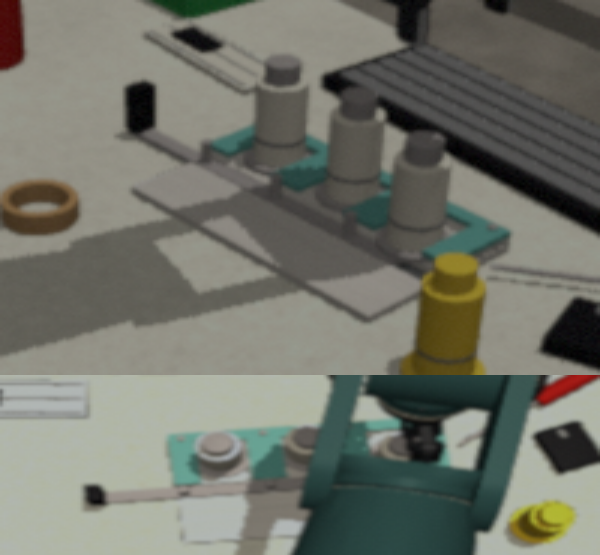

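carry_out(rows=[[36,-6,0,0],[36,-6,0,0],[36,-6,0,0],[36,-6,0,0],[36,-6,0,0],[36,-6,0,0],[36,-6,0,0],[36,-6,0,0]])

```text
t: 45.0
eef_pos: [0.603, 0.1675, 0.2154]
ee_rot: [-0.001, 0.677, 0.736, -0.001]
contact_force: [0.8, 0.5, -0.7]
opening: 0.0851
grip_force: 0.0
```

carry_out(rows=[[12.4,0,0,0],[0,0,0,0],[0,0,0,0],[0,0,0,0]])

```text
t: 45.33
eef_pos: [0.6032, 0.1775, 0.2162]
ee_rot: [-0.0, 0.677, 0.736, -0.001]
contact_force: [0.7, -1.0, -0.2]
opening: 0.0854
grip_force: 0.0
```

Run:
```python
from h import *
go((.6025,.1785),.033,4.9)
T=grab_frame("side");
```

```text
t 45.33 tcp [0.6032 0.1775 0.2162] yaw 4.8 turn -0.1 after [  1.2  -0.4 183.2] before [  1.2  -0.4 183.2] j [ 0.25  0.02  1.57 -0.    1.56  0.16]
```

carry_out(rows=[[1,-0.5,20,0],[0,0,32,0],[0,0,32,0],[0,0,32,0],[0,0,30,0],[0,0,22,0],[0,0,12,0],[0,0,0,0]])

```text
t: 46.05
eef_pos: [0.6015, 0.178, 0.0343]
ee_rot: [-0.001, 0.677, 0.736, -0.002]
contact_force: [-0.8, -0.7, 0.1]
opening: 0.0852
grip_force: 0.0
```

carry_out(rows=[[0,0,0,0],[0,0,0,0],[0,0,0,0]])

```text
t: 46.3
eef_pos: [0.6035, 0.1793, 0.0391]
ee_rot: [0.001, 0.677, 0.736, 0.001]
contact_force: [0.1, -0.8, -0.1]
opening: 0.0854
grip_force: 0.0
```

carry_out(rows=[[0,0,0,0],[0,0,0,0],[0,0,0,0],[0,0,0,0],[0,0,0,0],[0,0,0,0],[0,0,0,0],[0,0,0,0]], hand=-1, newtons=30)

```text
t: 46.97
eef_pos: [0.6032, 0.1794, 0.0376]
ee_rot: [0.0, 0.677, 0.736, 0.001]
contact_force: [6.1, 0.9, -0.2]
opening: 0.0231
grip_force: 33.9
```

Centred on the block; slide back to locked.

carry_out(rows=[[-10,0,0,0],[-10,0,0,0],[-10,0,0,0],[-8,0,0,0],[-4,0,0,0],[0,0,0,0],[0,0,0,0],[0,0,0,0]])

```text
t: 47.63
eef_pos: [0.6069, 0.1376, 0.0376]
ee_rot: [0.001, 0.677, 0.736, 0.001]
contact_force: [8.0, 1.0, -1.4]
opening: 0.0232
grip_force: 33.8
```

carry_out(rows=[[-1,0,0,0],[0,0,0,0],[0,0,0,0],[0,0,0,0]])

```text
t: 47.97
eef_pos: [0.6069, 0.1375, 0.0376]
ee_rot: [0.0, 0.677, 0.736, 0.001]
contact_force: [6.9, 8.9, -1.6]
opening: 0.0237
grip_force: 33.7
```

carry_out(rows=[[-0.5,0,0,0],[0,0,0,0],[0,0,0,0]])

```text
t: 48.22
eef_pos: [0.6069, 0.1375, 0.0376]
ee_rot: [-0.0, 0.677, 0.736, 0.002]
contact_force: [6.2, 13.2, -1.8]
opening: 0.0233
grip_force: 33.7
```

carry_out(rows=[[0,0,0,0],[0,0,0,0],[0,0,0,0],[0,0,0,0],[0,0,0,0],[0,0,0,0],[0,0,0,0]], hand=1)

```text
t: 48.8
eef_pos: [0.6062, 0.1359, 0.0372]
ee_rot: [0.0, 0.677, 0.736, -0.0]
contact_force: [0.6, -0.2, -0.2]
opening: 0.0853
grip_force: 0.0
```

carry_out(rows=[[0,0,-20,0],[0,0,-35,0],[0,0,-35,0],[0,0,-35,0],[0,0,-35,0],[0,0,0,0],[0,0,0,0]])

```text
t: 49.38
eef_pos: [0.6069, 0.1361, 0.1996]
ee_rot: [0.001, 0.677, 0.736, 0.002]
contact_force: [-0.2, -0.5, -0.2]
opening: 0.0854
grip_force: 0.0
```

carry_out(rows=[[30,-20,0,0],[30,-20,0,0],[30,-20,0,0],[30,-20,0,0],[30,-20,0,0],[0,0,0,0],[0,0,0,0]])

```text
t: 49.97
eef_pos: [0.4928, 0.2781, 0.196]
ee_rot: [-0.0, 0.676, 0.737, -0.001]
contact_force: [0.5, -0.6, -0.0]
opening: 0.0853
grip_force: 0.0
```

Run:
```python
from h import *
S=grab_frame("side");T=grab_frame("top")
cv2.imwrite("pics/m11.png",np.vstack([cv2.resize(S[170:370,160:500],None,fx=2.3,fy=1.6),cv2.resize(T[170:310,170:470],None,fx=2.61,fy=1.9)[:,:782]]))
```

```text
(no output)
```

View pics/m11.png

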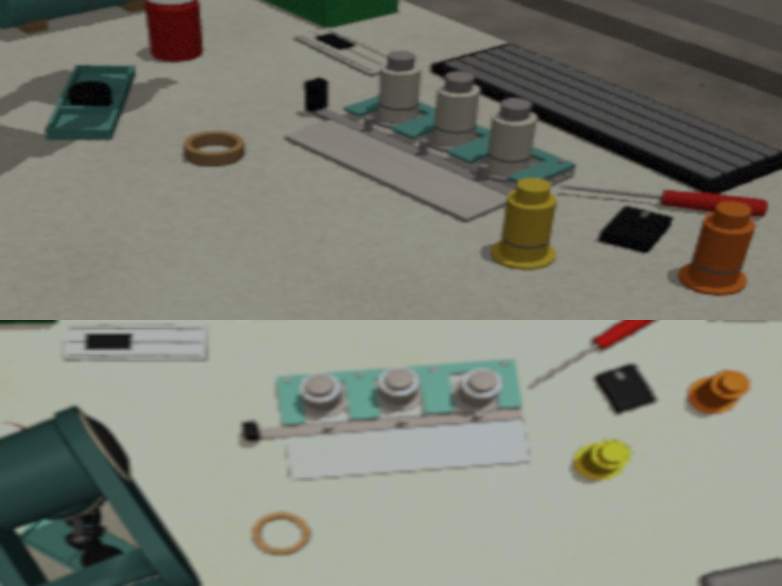

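The picture shows all three canisters home. The lock bar's pins stand before the slots, the cap is in the tray's middle pocket, and the other things on the bench are where they were.

```bash
python3 -c "
from cell import r
print(r.hand_in())"
```

```text
the job is handed in; nothing more can be done
None
```

The job is handed in at about 50 s: the lock bar was opened first, the one cap found went into the tray's middle pocket, all three canisters were pushed to the slot stops and backed off about 1 mm, and the bar was slid back to locked; the verdict was not shown.

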